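Put the red wheel's spring spindle up in the display stand

TASK

Put the spring spindle that carries the red wheel into the wooden display stand: pinch its two thumb plates together so that the spindle shortens, lower it between the two brass cups, and let it spring out so that it hangs in both cups by itself. Leave the spindle with the blue wheel where it is.

Things in the scene. Friction and masses are not known exactly. Their poses are not given: they have to be found in the camera images.
- red_spindle_mid (a point): Centre of the red wheel (52 mm across, 20 wide) and of the loose spindle (191 mm long, 170 g); 27 mm above the counter. y runs along the spindle, z up. At y = +-34 mm are the outer faces of two upright grey thumb plates (30 mm wide, 4 thick, tops 39 mm above this point). 11 mm thick rods run on outwards to tips at y = +-95.5 mm: pinch the plates together above the rods, about 29 mm above this point.
- red_spindle_a (a joint): How far each end (plate, rod and tip) of the red spindle is pushed in towards the wheel; both ends move equally. 0 free (plates 68 mm apart outside), 0.017 m fully in (34 mm apart, tips 78.5 mm from the centre). Spring: 4 N at first, 9 N fully in; grip with 20 to 30 N. Seated in the cups it reads about 0.0025.
- stand_mid (a point): Midway between the brass cups of the fixed dark wood stand, on their axis, 70 mm above the counter; y along that axis, z up. Cup mouths at y = +-86 mm, facing inwards: funnels 7 mm deep, 33 mm wide inside at the mouth, 20 at the floor, 41 outside. Posts outside them (y 97 to 111 mm) rise 24 mm above this point; base plank's top 55 mm below. Open above. Spindle fits either way round, plates up.
- blue_spindle_mid (a point): Centre of the wheel of an otherwise identical spindle with a blue wheel, standing on the counter: a bystander, to be left alone.
Not all that is in view belongs to the job. Leave any orange or pink look-alike of the part that bears red_spindle_mid alone.

How it is judged:
By the outcome, as a careful person would: the job done as asked, in the order asked, and still so for the second after the job is handed in, with the robot touching nothing.
It also fails if it takes over 40 s, if anything falls off the work surface, if the arm or the gripper's body presses on something with over 40 N, if the wrist force passes 120 N, or if a joint passes its speed limit or range.

ROBOT

A 7-joint arm with a two-finger parallel gripper is mounted at the origin on the work surface. World frame = base frame: x ahead of the robot, y to its left, z up, the work surface at z = 0. Lengths are in mm, angles in rad, forces in N, time in s.
With the tool pointing down it reaches from about 400 to 875 mm from the base axis. Payload 6.5 kg.
Tool frame: the origin (TCP) lies midway between the tips of the shut fingers; the grasp point (between the pads) lies 19 mm behind it (robot.grip_point_offset is the distance from the TCP to the grasp point, in mm); z points along the fingers, y is the line along which they close (so a half turn about z gives the same grasp; the last joint's range is limited). The gripper opens to 88 mm and grips with 3 to 60 N. Pads are 18 mm wide; open, the fingers measure 123 mm over their backs; the gripper's body (75 mm by 187 mm) begins 45 mm behind the grasp point.
Start: joints at [1.246, 0.536, -0.004, 1.538, 0.003, 1.067, -0.071], TCP at [166.345, -628.347, 238.716] pointing down, gripper open.
Joint ranges: [-2.7, 2.7], [-0.37, 2.16], [-1.27, 1.26], [0.24, 2.4], [-1.31, 4.45], [0.19, 1.91], [-2.76, 2.76]. Speed limits (rad/s): [2.39, 2.39, 3.14, 3.14, 3.14, 3.14, 3.14].

INTERFACE

Orientations are given as a unit quaternion [w, x, y, z].
In Python, from rig import robot, cams gives the robot as it stands. The module is installed in compiled form; this text tells all that it offers.
- The arm moves only by the shell command python3 -m crank 'ROWS' [FORCE]. ROWS is text: rows parted by semicolons, each of 7 numbers parted by spaces: the shift along the tool's x, y, z as a fraction of full scale, then the turn, a rotation vector about the tool's x, y, z as a fraction of full scale, then the closure, from 0 (fully open) to 1 (shut). In form: x y z ax ay az jaw; .... A call has 1 to 5 rows; each row shifts and turns the commanded pose from where the row before left it, along the tool's axes as they then stand; what a row does not reach is not made up. Full scale, the value 1, is 40 mm for a shift and 8 degrees for a turn. A row lasts 1/10 s, in which the tool goes at most 50 mm and 8.59 degrees, less where a joint would pass 70% of its speed; a pose out of reach is approached as far as the arm can. A call with a number of a shift or a turn outside -1 to 1 is refused whole. A call with a gripper value outside its range is refused whole. The fingers move at their own pace and stop on an object; FORCE is the grip in N (left out, the last holds). Time passes only in rows, so rows that do not move let the fingers close. It gives the time, the measured TCP pose, the force, the opening and the grip force at its end, in the units of the state.
- robot.get_obs(): the state, without advancing time (a new reading comes with each control period).
- cams.get_image(name): name is "scene" or "top" or "wrist"; returns the picture (384x512x3 uint8, red, green, blue); there is no depth.
- cams.get_calibration(name): a dict with "camera_matrix" (3x3 intrinsics, pixels), "dist" ([k1, k2, p1, p2, k3] as OpenCV has them; the pictures are not rectified), "origin" and "orientation" of the camera in the world. Camera axes: x right, y down, z forward; pixel columns grow to the right and rows downward; lengths in mm; the calibration is good to about 2 mm. A picture is of the moment at which its call begins: read the wrist's pose just before it. get_calibration takes no time and is no camera call; for the wrist camera it gives the pose at the moment of the call.
- robot.finish_job(): hands the job in; it is judged then, once.
The state is a dict: "t": time; "qpos": joint angles; "dq": joint speeds; "effort": joint torques, N m; "ee_pos": TCP position; "eef_rot": TCP orientation; "wrist_force": force on the tool from outside, world axes, zero at the start; "wrist_torque": the same for the moment, N m; "grip_width": finger opening in mm; "grip_force": force on a finger pad.
Only numpy, scipy, OpenCV 4.12 (cv2) and the standard library are available. Lean on these libraries where they do the work, as an engineer would, in place of code of your own. Each camera call takes 0.05 s, during which the arm holds its last target. There are 200 camera calls.

## Working session

There is one attempt and no reset: what is moved stays moved. The work goes in short steps, Python scripts to look and compute and a shell command to move; the robot and the scene stay as the last step left them, time stands still between calls to the robot, and variables do not carry over. Pictures are saved under pics/ and viewed, at most 10 in all, crops included, and the job is handed in when it is done.

```bash
mkdir -p pics; python3 - <<'E'
from rig import robot,cams
import cv2
o=robot.get_obs();print({k:o[k] for k in('t','ee_pos','eef_rot','wrist_force','grip_width')},robot.grip_point_offset)
for n in('top','scene'):
    c=cams.get_calibration(n);print(n,c)
    cv2.imwrite(f'pics/{n}0.png',cams.get_image(n)[:,:,::-1])
E
```

```text
{'t': 0.0, 'ee_pos': array([ 166.14634486, -627.75445162,  237.84315081]), 'eef_rot': array([-8.60828513e-04,  9.91635326e-01,  1.29068214e-01, -1.86508040e-04]), 'wrist_force': array([-0.95872273,  0.28098338,  0.54718795]), 'grip_width': 87.97506147685242} 18.700000000000003
top {'camera_matrix': array([[353.06765901,   0.        , 261.2854617 ],
       [  0.        , 353.06765901, 194.85708214],
       [  0.        ,   0.        ,   1.        ]]), 'dist': array([-0.11164673,  0.        ,  0.        ,  0.        ,  0.        ]), 'origin': array([415.38735933, -19.53370501, 755.43151434]), 'orientation': array([-0.03847495,  0.71611901, -0.69669136,  0.0177312 ])}
scene {'camera_matrix': array([[439.41545737,   0.        , 246.76635894],
       [  0.        , 439.41545737, 199.38538486],
       [  0.        ,   0.        ,   1.        ]]), 'dist': array([0.01488812, 0.        , 0.        , 0.        , 0.        ]), 'origin': array([1091.98545253,  -78.51156759,  741.73985183]), 'orientation': array([-0.27364041,  0.69656541,  0.6180258 , -0.24075231])}
```

View pics/top0.png

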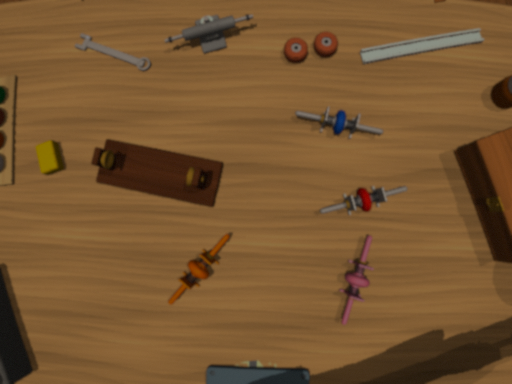

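View pics/scene0.png

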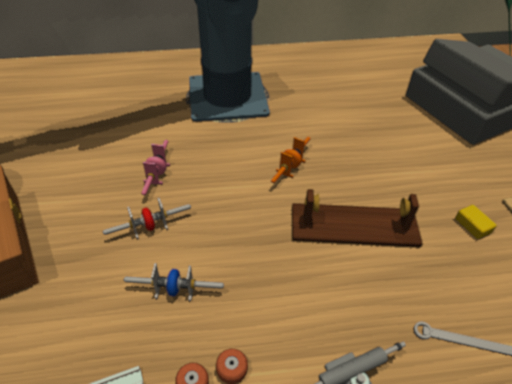

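The top view shows four spindles: red wheel (365,200), blue wheel (340,122), all-orange (200,269) and all-pink (357,280). The one at (365,200) fits because it has a red wheel, grey plates and grey rods. The stand's cups are near (108,158) and (194,177). I'll confirm both in an enlarged crop.

```bash
cat > h.py <<'E'
import numpy as np,cv2
from rig import robot,cams
from scipy.spatial.transform import Rotation as R
def rot(q): return R.from_quat(np.roll(q,-1))
def back(n,px,z,c=None):
    c=c or cams.get_calibration(n)
    u=cv2.undistortPoints(np.array(px,float).reshape(-1,1,2),c['camera_matrix'],c['dist']).reshape(-1,2)
    d=rot(c['orientation']).apply(np.c_[u,np.ones(len(u))]);o=np.array(c['origin'])
    return o+d*((z-o[2])/d[:,2])[:,None]
def proj(n,P,c=None):
    c=c or cams.get_calibration(n)
    r=rot(c['orientation']).inv()
    return cv2.projectPoints(np.array(P,float),r.as_rotvec(),-r.apply(c['origin']),c['camera_matrix'],c['dist'])[0].reshape(-1,2)
E
python3 - <<'E'
import cv2,numpy as np
a=cv2.imread('pics/top0.png');s=cv2.imread('pics/scene0.png')
f=lambda i,x,y,w,h:cv2.resize(i[y:y+h,x:x+w],(400,300),interpolation=cv2.INTER_CUBIC)
# top crops 4x
A=np.vstack([np.hstack([f(a,315,165,100,75),f(a,85,130,144,108)]),np.hstack([f(s,98,180,100,75),f(s,285,175,144,108)])])
cv2.imwrite('pics/crop1.png',A)
from h import *
print(back('top',[(365,200)],35),back('top',[(320,212),(405,188)],27),back('top',[(108,158),(194,177)],90))
E
```

```text
[[ 467.54954632 -210.33703683   35.        ]] [[ 440.92495394 -119.27223051   27.        ]
 [ 495.43900765 -297.28271796   27.        ]] [[533.27709384 306.15997124  90.        ]
 [499.09148986 130.81299812  90.        ]]
```

View pics/crop1.png

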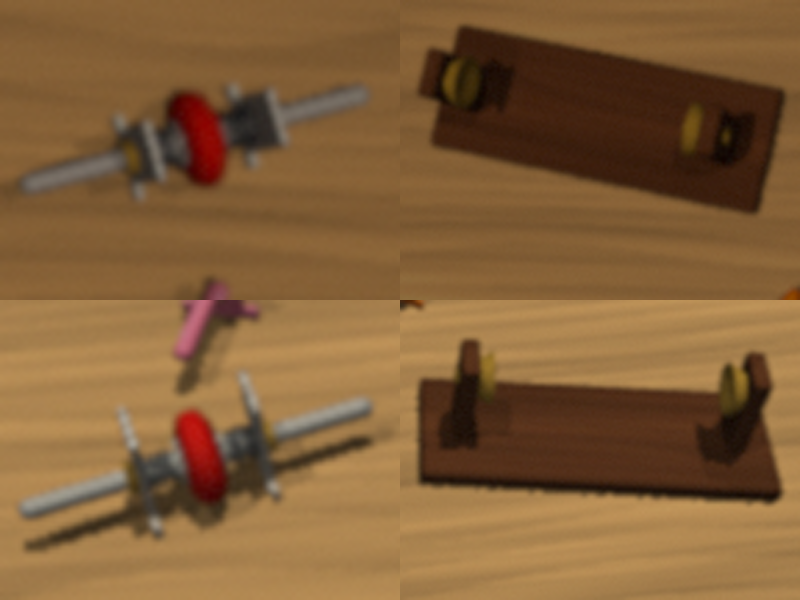

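The crop confirms it: the spindle at (365,200) has a red wheel with grey plates and rods, unlike the solid pink one beside it. The stand's two cups are visible. Now I'll fit the poses from both views.

```bash
cat >> h.py <<'E'
from scipy.optimize import least_squares
def fit(obs,model,z,x0):
    def pts(p):
        c,s=np.cos(p[2]),np.sin(p[2]);M=np.array([[c,-s,0],[s,c,0],[0,0,1]])
        return np.array(model)@M.T+[p[0],p[1],z]
    f=lambda p:np.concatenate([(proj(n,pts(p)[i:i+1])-np.array(q)).ravel() for n,i,q in obs])
    r=least_squares(f,x0,x_scale=[10,10,.1]);return r.x,r.fun.reshape(-1,2).round(1)
E
python3 - <<'E'
from h import *
T=lambda u,v:(315+u/4,165+v/4); S=lambda u,v:(98+u/4,180+(v-300)/4)
k=144/400
U=lambda u,v:(85+(u-400)*k,130+v*k); V=lambda u,v:(285+(u-400)*k,175+(v-300)*k)
m=[[0,95,0],[0,-95,0],[0,0,0]]
p,r=fit([('top',0,T(24,183)),('top',1,T(366,95)),('top',2,T(200,138)),('scene',1,S(24,509)),('scene',0,S(369,408)),('scene',2,S(202,455))],m,27,[467,-210,.3])
# scene camera looks from the front: its left is -y
print('red',p.round(3),r.tolist())
m=[[0,86,0],[0,-86,0]]
p,r=fit([('top',0,U(468,82)),('top',1,U(688,130)),('scene',0,V(733,390)),('scene',1,V(490,373))],m,70,[515,215,-.2])
print('stand',p.round(3),r.tolist())
o=robot.get_obs();print(o['ee_pos'],rot(o['eef_rot']).as_matrix().round(3))
E
```

```text
red [ 4.68634e+02 -2.11393e+02  2.73000e-01] [[-0.7, 0.2], [1.1, -0.1], [-0.5, 0.2], [-0.9, 0.4], [1.0, -0.5], [-0.1, 0.5]]
stand [ 5.17730e+02  2.29521e+02 -2.01000e-01] [[-0.5, -0.6], [0.4, 0.6], [-1.5, -0.3], [1.4, 0.7]]
[ 166.21447417 -627.83058416  237.93839804] [[ 0.967  0.256 -0.   ]
 [ 0.256 -0.967  0.001]
 [-0.    -0.002 -1.   ]]
```

```bash
python3 -m crank '0.5 -0.4 0 0 0 -0.1 0; 0.9 -0.75 0 0 0 0 0; 0.9 -0.75 0 0 0 0 0; 0.9 -0.75 0 0 0 0 0; 0.9 -0.75 0 0 0 0 0' 25
python3 -m crank '0.9 -0.75 0 0 0 0 0; 0.9 -0.75 0 0 0 0 0; 0.9 -0.75 0 0 0 0 0; 0.9 -0.75 0 0 0 0 0; 0.9 -0.75 0 0 0 0 0'
python3 -m crank '0.9 -0.7 0 0 0 0 0; 0.5 -0.3 0 0 0 0 0;0 0 0 0 0 0 0'
cat >> h.py <<'E'
def togo(x,y,yaw,z):
    o=robot.get_obs();M=rot(o['eef_rot']).as_matrix();d=M.T@(np.array([x,y,z])-o['ee_pos'])
    t=np.array([-np.sin(yaw),np.cos(yaw),0]);t=t if t@M[:,1]>0 else -t
    G=np.c_[np.cross(t,[0,0,-1.]),t,[0,0,-1.]]
    rv=R.from_matrix(M.T@G).as_rotvec()
    print('t',round(o['t'],2),o['ee_pos'].round(1),'togo mm',d.round(1),'frac',(d/40).round(3),'turn frac',(np.degrees(rv)/8).round(3),'F',o['wrist_force'].round(1),'w',round(o['grip_width'],1),'gf',round(float(o['grip_force']),1))
E
python3 - <<'E'
from h import *
togo(468.6,-211.4,.273,37.3)
c=cams.get_calibration('wrist');im=cams.get_image('wrist')[:,:,::-1].copy()
import math
a=.273
P=[[468.6-math.sin(a)*s,-211.4+math.cos(a)*s,z] for s,z in((0,27),(95,27),(-95,27),(34,66),(-34,66))]
q=proj('wrist',P,c);print(q.round(1))
for x in q: cv2.drawMarker(im,tuple(int(v) for v in x),(0,255,0),0,8)
cv2.imwrite('pics/w1.png',im)
E
```

```text
t: 0.6
ee_pos: [288.6, -451.6, 238.5]
eef_rot: [-0.0, 0.991, 0.136, -0.0]
wrist_force: [1.7, -0.3, 0.3]
grip_width: 88.3
grip_force: 0.0
t: 1.1
ee_pos: [421.4, -258.7, 238.6]
eef_rot: [-0.0, 0.991, 0.136, -0.0]
wrist_force: [0.5, -0.0, 0.4]
grip_width: 87.9
grip_force: 0.0
t: 1.4
ee_pos: [466.2, -203.1, 238.6]
eef_rot: [-0.001, 0.99, 0.139, 0.001]
wrist_force: [-0.3, -0.7, 0.2]
grip_width: 88.0
grip_force: 0.0
t 1.4 [ 466.2 -203.1  238.6] togo mm [ -0.3   8.9 201.3] frac [-0.007  0.223  5.033] turn frac [-0.009 -0.01   0.046] F [-0.3 -0.7  0.2] w 88.0 gf 0.0
[[262.4 168.7]
 [182.3 168.1]
 [342.3 169.2]
 [231.2 175.6]
 [295.1 176.1]]
```

View pics/w1.png

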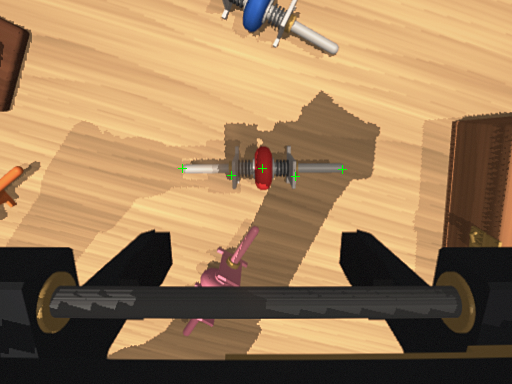

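The overlaid model marks land on the red wheel (263,168), both rod tips and the plates. The pink spindle (225,280) and blue wheel (257,15) are clear of the fingers, so I'm descending.

```bash
python3 -m crank '0 0.22 0.6 0 0 0 0; 0 0 1 0 0 0 0; 0 0 1 0 0 0 0; 0 0 1 0 0 0 0; 0 0 0.6 0 0 0 0'
python3 -m crank '0 0 0.4 0 0 0 0; 0 0 0.2 0 0 0 0; 0 0 0 0 0 0 0'
python3 -c "
from h import *
togo(468.6,-211.4,.273,37.3)"
```

```text
t: 1.95
ee_pos: [463.4, -216.7, 67.9]
eef_rot: [-0.0, 0.991, 0.135, -0.002]
wrist_force: [0.2, -1.1, 0.6]
grip_width: 88.0
grip_force: 0.0
t: 2.25
ee_pos: [465.0, -216.3, 45.9]
eef_rot: [-0.0, 0.991, 0.135, -0.001]
wrist_force: [-0.1, -0.2, -0.6]
grip_width: 88.2
grip_force: 0.0
t 2.25 [ 465.  -216.3   45.9] togo mm [ 4.8 -3.7  8.6] frac [ 0.12  -0.093  0.216] turn frac [-0.005  0.015 -0.013] F [-0.1 -0.2 -0.6] w 88.2 gf 0.0
```

```bash
python3 -m crank '0.12 -0.09 0.2 0 0 0 0; 0 0 0 0 0 0 0; 0 0 0 0 0 0 0'
python3 -c "
from h import *
togo(468.6,-211.4,.273,37.3)"
```

```text
t: 2.55
ee_pos: [470.5, -210.4, 39.2]
eef_rot: [0.0, 0.991, 0.136, 0.0]
wrist_force: [-0.6, 0.4, 0.4]
grip_width: 88.5
grip_force: 0.0
t 2.55 [ 470.5 -210.4   39.2] togo mm [-2.1  0.4  1.9] frac [-0.053  0.01   0.047] turn frac [ 0.003 -0.005  0.003] F [-0.6  0.4  0.4] w 88.5 gf 0.0
```

```bash
python3 -m crank '-0.04 0 0.05 0 0 0 0.2; 0 0 0 0 0 0 0.4; 0 0 0 0 0 0 0.7; 0 0 0 0 0 0 0.7; 0 0 0 0 0 0 0.7' 25
python3 -m crank '0 0 0 0 0 0 0.7; 0 0 0 0 0 0 0.7; 0 0 0 0 0 0 0.7' 25
```

```text
t: 3.05
ee_pos: [468.6, -211.0, 36.8]
eef_rot: [0.0, 0.991, 0.136, 0.0]
wrist_force: [-0.0, 0.7, 2.2]
grip_width: 50.8
grip_force: 7.4
t: 3.35
ee_pos: [468.7, -211.1, 36.8]
eef_rot: [0.0, 0.991, 0.136, 0.0]
wrist_force: [0.0, 0.0, 1.1]
grip_width: 33.0
grip_force: 25.0
```

```bash
python3 -m crank '0 0 -0.3 0 0 0 0.7; 0 0 -0.6 0 0 0 0.7; 0 0 -0.8 0 0 0 0.7; 0 0 -0.8 0 0 0 0.7; 0 0 -0.6 0 0 0 0.7' 25
python3 -m crank '0 0 -0.3 0 0 0 0.7; 0 0 0 0 0 0 0.7; 0 0 0 0 0 0 0.7'
python3 - <<'E'
from h import *
togo(517.7,229.5,-.201,165)
cv2.imwrite('pics/w2.png',np.hstack([cams.get_image('wrist')[:,:,::-1],cams.get_image('scene')[100:300,40:240,::-1].repeat(2,0).repeat(2,1)[:384,:288]]))
E
```

```text
t: 3.85
ee_pos: [468.6, -211.0, 163.0]
eef_rot: [0.0, 0.991, 0.136, 0.001]
wrist_force: [0.5, -0.4, -1.8]
grip_width: 33.0
grip_force: 25.0
t: 4.15
ee_pos: [467.8, -210.8, 172.0]
eef_rot: [-0.0, 0.991, 0.136, -0.001]
wrist_force: [-0.4, 0.6, -1.1]
grip_width: 32.9
grip_force: 25.0
t 4.15 [ 467.8 -210.8  172. ] togo mm [ 166.7 -410.6    7.1] frac [  4.167 -10.264   0.177] turn frac [-3.000e-03  9.000e-03  3.393e+00] F [-0.4  0.6 -1.1] w 32.9 gf 25.0
```

View pics/w2.png

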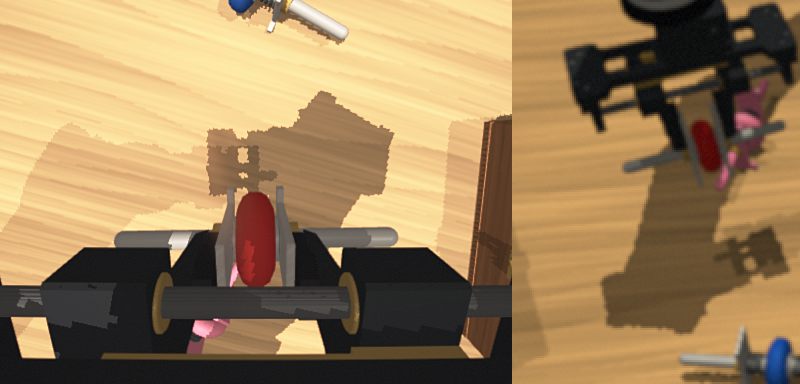

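```bash
python3 - <<'E'
from h import *
o=robot.get_obs();M=rot(o['eef_rot'])
print(proj('wrist',[o['ee_pos']+M.apply([0,s,10.3]) for s in(-78.5,0,78.5)]).round(1))
E
python3 -m crank '0 -0.3 0 0 0 0.5 0.7; 0.2 -0.7 0 0 0 0.7 0.7; 0.3 -0.9 0 0 0 0.7 0.7; 0.3 -0.9 0 0 0 0.7 0.7; 0.3 -0.9 0 0 0 0.7 0.7'
python3 -m crank '0.1 -0.9 0 0 0 0.1 0.7; 0.1 -0.9 0 0 0 0 0.7; 0.1 -0.9 0 0 0 0 0.7; 0.1 -0.9 0 0 0 0 0.7; 0.1 -0.9 0 0 0 0 0.7'
python3 -c "
from h import *
togo(517.7,229.5,-.201,165)"
```

```text
[[114.  239.2]
 [254.6 239.5]
 [395.1 239.3]]
t: 4.75
ee_pos: [501.6, -61.0, 171.4]
eef_rot: [0.0, 0.995, -0.096, -0.001]
wrist_force: [0.9, -0.8, -1.5]
grip_width: 33.2
grip_force: 25.0
t: 5.25
ee_pos: [557.2, 111.3, 171.2]
eef_rot: [0.0, 0.995, -0.101, -0.001]
wrist_force: [0.9, 0.2, -1.7]
grip_width: 33.1
grip_force: 25.0
t 5.25 [557.2 111.3 171.2] togo mm [ -62.4 -107.9    6.2] frac [-1.559 -2.697  0.156] turn frac [ 0.008  0.017 -0.006] F [ 0.9  0.2 -1.7] w 33.1 gf 25.0
```

```bash
python3 -m crank '-0.5 -0.9 0 0 0 0 0.7; -0.5 -0.8 0 0 0 0 0.7; -0.4 -0.6 0 0 0 0 0.7; -0.15 -0.3 0 0 0 0 0.7; 0 0 0 0 0 0 0.7'
python3 -m crank '0 0 0 0 0 0 0.7; 0 0 0 0 0 0 0.7'
python3 - <<'E'
from h import *
togo(517.7,229.5,-.201,165)
c=cams.get_calibration('wrist');a=cams.get_image('wrist')[:,:,::-1].copy();b=cams.get_image('top')[:,:,::-1];s=cams.get_image('scene')[:,:,::-1].copy()
y=np.array([.1997,.98,0]);m=np.array([517.7,229.5,70])
for n,i,cc in(('wrist',a,c),('scene',s,None)):
    q=proj(n,[m+y*86,m-y*86,m+y*104+[0,0,24],m-y*104+[0,0,24]],cc);print(n,q.round(1).tolist())
    for v in q: cv2.drawMarker(i,tuple(int(w) for w in v),(0,255,0),0,8)
cv2.imwrite('pics/w3.png',np.hstack([a,cv2.resize(s[90:270,280:440],(341,384),interpolation=cv2.INTER_CUBIC)[:,:288]]))
E
```

```text
t: 5.75
ee_pos: [516.9, 226.0, 171.8]
eef_rot: [0.0, 0.995, -0.099, -0.001]
wrist_force: [1.1, -1.2, -2.2]
grip_width: 33.2
grip_force: 25.0
t: 5.95
ee_pos: [518.7, 221.9, 172.4]
eef_rot: [0.001, 0.995, -0.102, 0.0]
wrist_force: [0.2, -0.4, -1.8]
grip_width: 33.4
grip_force: 25.0
t 5.95 [518.7 221.9 172.4] togo mm [-2.6 -7.3  7.3] frac [-0.064 -0.182  0.184] turn frac [ 0.011 -0.001 -0.029] F [ 0.2 -0.4 -1.8] w 33.4 gf 25.0
wrist [[145.0, 197.4], [347.8, 196.6], [111.3, 206.4], [379.9, 205.3]]
scene [[403.4, 207.1], [318.8, 202.0], [415.7, 199.7], [311.3, 193.5]]
```

View pics/w3.png

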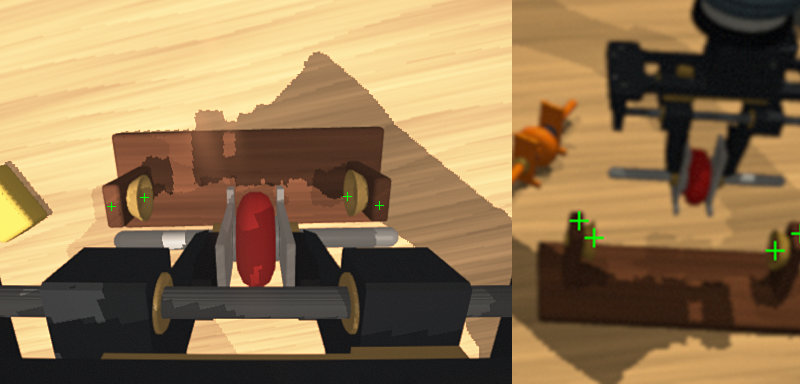

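The wrist view shows the cups near (147,192) and (352,193), about 3 px right of and 4 px above the prediction. I'll enlarge it to refine the stand's pose.

```bash
python3 -c "
import cv2
a=cv2.imread('pics/w3.png');f=lambda x:cv2.resize(a[150:240,x:x+66],(396,540),interpolation=cv2.INTER_CUBIC)
cv2.imwrite('pics/crop3.png',cv2.hconcat([f(98),f(334)]))"
```

```text
(no output)
```

View pics/crop3.png

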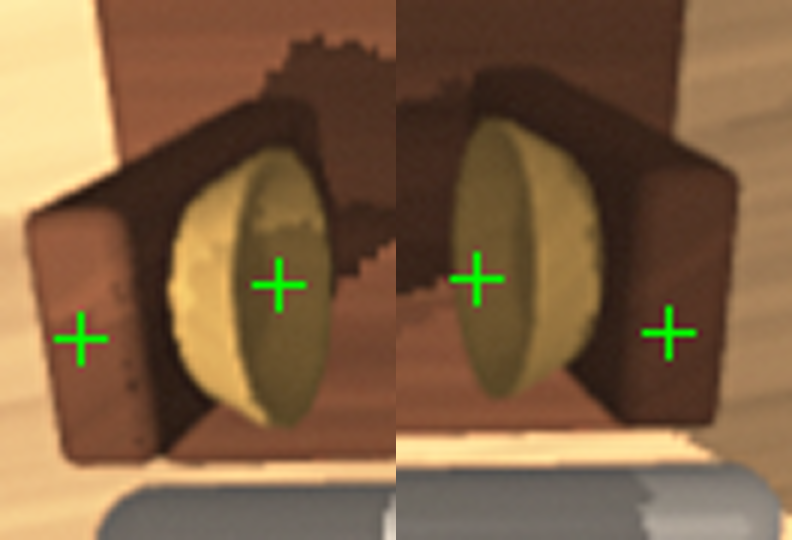

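The left cup's mouth centre is at (145,198) and the right one's at (350.5,193). The post tops are at (113.5,206) and (381,200). I'm refitting with these.

```bash
python3 - <<'E'
from h import *
k=144/400
U=lambda u,v:(85+(u-400)*k,130+v*k); V=lambda u,v:(285+(u-400)*k,175+(v-300)*k)
m=[[0,86,0],[0,-86,0],[0,104,24],[0,-104,24]]
w=[('wrist',0,(145,198)),('wrist',1,(350.5,193)),('wrist',2,(113.5,206.2)),('wrist',3,(381.3,199.7))]
f=[('top',0,U(468,82)),('top',1,U(688,130)),('scene',0,V(733,390)),('scene',1,V(490,373))]
for o in(w,w+f):
    p,r=fit(o,m,70,[517,228,-.2]);print(p.round(3),r.tolist())
togo(p[0],p[1],p[2],140)
E
```

```text
[ 5.18978e+02  2.29148e+02 -1.79000e-01] [[1.4, -0.7], [-1.2, -0.6], [-0.6, 0.5], [0.4, 0.5]]
[ 5.18827e+02  2.29173e+02 -1.81000e-01] [[1.4, -0.7], [-1.2, -0.2], [-0.6, 0.4], [0.4, 1.0], [-0.6, -0.3], [0.8, -0.8], [-1.6, -0.5], [1.4, 1.7]]
t 6.1 [518.5 222.8 172.7] togo mm [-0.9 -6.3 32.7] frac [-0.024 -0.158  0.816] turn frac [ 0.004 -0.002 -0.167] F [ 0.2  0.1 -1.6] w 33.3 gf 25.0
```

```bash
python3 -m crank '-0.02 -0.15 0.3 0 0 -0.16 0.7; 0 0 0.3 0 0 0 0.7; 0 0 0.2 0 0 0 0.7; 0 0 0 0 0 0 0.7; 0 0 0 0 0 0 0.7'
python3 -c "
from h import *
togo(518.9,229.2,-.181,80.5)"
```

```text
t: 6.6
ee_pos: [518.1, 230.2, 140.3]
eef_rot: [0.0, 0.996, -0.09, -0.0]
wrist_force: [0.1, -0.0, -1.5]
grip_width: 33.4
grip_force: 25.0
t 6.6 [518.1 230.2 140.3] togo mm [ 1.   0.8 59.8] frac [0.025 0.021 1.494] turn frac [0.004 0.005 0.01 ] F [ 0.1 -0.  -1.5] w 33.4 gf 25.0
```

```bash
python3 -m crank '0.02 0.02 0.2 0 0 0 0.7; 0 0 0.3 0 0 0 0.7; 0 0 0.3 0 0 0 0.7; 0 0 0.2 0 0 0 0.7; 0 0 0 0 0 0 0.7'
python3 -m crank '0 0 0.2 0 0 0 0.7; 0 0 0.2 0 0 0 0.7; 0 0 0.1 0 0 0 0.7; 0 0 0 0 0 0 0.7; 0 0 0 0 0 0 0.7'
python3 - <<'E'
from h import *
togo(518.9,229.2,-.181,80.5)
c=cams.get_calibration('wrist');a=cams.get_image('wrist')[:,:,::-1];s=cams.get_image('scene')[:,:,::-1]
cv2.imwrite('pics/w4.png',np.hstack([a,cv2.resize(s[140:260,290:440],(480,384),interpolation=cv2.INTER_CUBIC)[:,:]])[:,200-200+0:][:, :] if 0 else cv2.resize(np.hstack([a[100:300,80:420],cv2.resize(s[140:260,290:440],(250,200),interpolation=cv2.INTER_CUBIC)]),(795,270)))
E
```

```text
t: 7.1
ee_pos: [517.8, 229.0, 99.0]
eef_rot: [0.001, 0.996, -0.09, -0.001]
wrist_force: [0.3, -0.3, -1.2]
grip_width: 33.4
grip_force: 25.0
t: 7.6
ee_pos: [519.0, 229.5, 80.7]
eef_rot: [0.0, 0.996, -0.09, 0.0]
wrist_force: [0.4, 0.6, -2.6]
grip_width: 33.2
grip_force: 25.0
t 7.6 [519.  229.5  80.7] togo mm [-0.   0.3  0.2] frac [-0.001  0.007  0.005] turn frac [ 0.    -0.     0.011] F [ 0.4  0.6 -2.6] w 33.2 gf 25.0
```

View pics/w4.png

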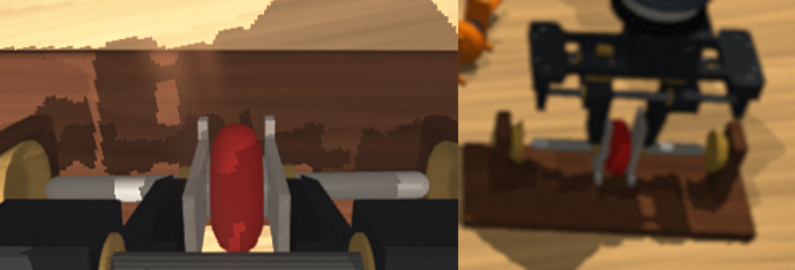

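The spindle hangs level between the cups, with each tip a few mm inside its mouth. Now I'll let it spring out gradually.

```bash
python3 -m crank '0 0 0 0 0 0 0.55; 0 0 0 0 0 0 0.5; 0 0 0 0 0 0 0.45; 0 0 0 0 0 0 0.4; 0 0 0 0 0 0 0.36'
python3 -m crank '0 0 0 0 0 0 0.32; 0 0 0 0 0 0 0.3; 0 0 0 0 0 0 0.28; 0 0 0 0 0 0 0.28; 0 0 0 0 0 0 0.28'
python3 - <<'E'
from h import *
togo(518.9,229.2,-.181,80.5)
a=cams.get_image('wrist')[:,:,::-1];s=cams.get_image('scene')[:,:,::-1]
cv2.imwrite('pics/w5.png',cv2.resize(np.hstack([a[100:300,80:420],cv2.resize(s[140:260,290:440],(250,200),interpolation=cv2.INTER_CUBIC)]),(795,270)))
E
```

```text
t: 8.2
ee_pos: [518.9, 229.4, 80.7]
eef_rot: [-0.0, 0.996, -0.09, 0.0]
wrist_force: [0.1, -0.5, -2.1]
grip_width: 56.2
grip_force: 5.7
t: 8.7
ee_pos: [518.8, 229.0, 80.6]
eef_rot: [0.0, 0.996, -0.09, -0.0]
wrist_force: [-0.7, -2.5, -0.7]
grip_width: 63.5
grip_force: 3.4
t 8.7 [518.8 229.   80.6] togo mm [ 0.1 -0.2  0.1] frac [ 0.001 -0.005  0.003] turn frac [0.005 0.002 0.008] F [-0.7 -2.5 -0.7] w 63.5 gf 3.4
```

View pics/w5.png

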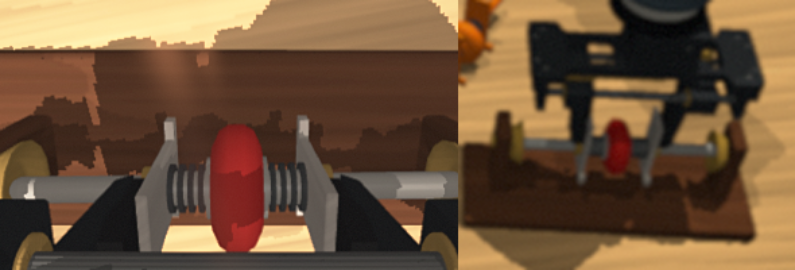

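Both tips are inside the cups and the width is 63.5 mm, which matches the seated value of about 63. Opening fully, then raising the hand.

```bash
python3 -m crank '0 0 0 0 0 0 0.24; 0 0 0 0 0 0 0.2; 0 0 0 0 0 0 0.12; 0 0 0 0 0 0 0; 0 0 0 0 0 0 0'
python3 -m crank '0 0 -0.2 0 0 0 0; 0 0 -0.4 0 0 0 0; 0 0 -0.7 0 0 0 0; 0 0 -0.9 0 0 0 0; 0 0 -0.9 0 0 0 0'
python3 -m crank '-0.5 0 -0.6 0 0 0 0; -0.8 0 -0.3 0 0 0 0; -0.8 0 0 0 0 0 0; 0 0 0 0 0 0 0; 0 0 0 0 0 0 0'
python3 - <<'E'
from h import *
togo(518.9,229.2,-.181,80.5)
t=cams.get_image('top')[:,:,::-1];a=cams.get_image('wrist')[:,:,::-1];s=cams.get_image('scene')[:,:,::-1]
f=lambda i,x,y,w,h:cv2.resize(i[y:y+h,x:x+w],(400,300),interpolation=cv2.INTER_CUBIC)
cv2.imwrite('pics/end.png',np.vstack([np.hstack([f(s,290,150,150,112),f(a,0,0,512,384)]),np.hstack([f(t,0,0,512,384),f(s,0,0,512,384)])]))
E
```

```text
t: 9.3
ee_pos: [519.0, 229.6, 80.8]
eef_rot: [-0.0, 0.996, -0.09, 0.0]
wrist_force: [0.4, 0.4, 0.0]
grip_width: 88.1
grip_force: 0.0
t: 9.8
ee_pos: [518.6, 229.3, 206.4]
eef_rot: [0.0, 0.996, -0.09, -0.0]
wrist_force: [0.1, -0.1, 0.3]
grip_width: 88.1
grip_force: 0.0
t: 10.3
ee_pos: [436.3, 244.6, 241.4]
eef_rot: [-0.0, 0.996, -0.089, 0.001]
wrist_force: [0.5, -0.3, -0.6]
grip_width: 88.6
grip_force: 0.0
t 10.3 [436.3 244.6 241.4] togo mm [ 83.8   0.5 161. ] frac [2.096 0.013 4.025] turn frac [-0.003 -0.008  0.017] F [ 0.5 -0.3 -0.6] w 88.6 gf 0.0
```

View pics/end.png

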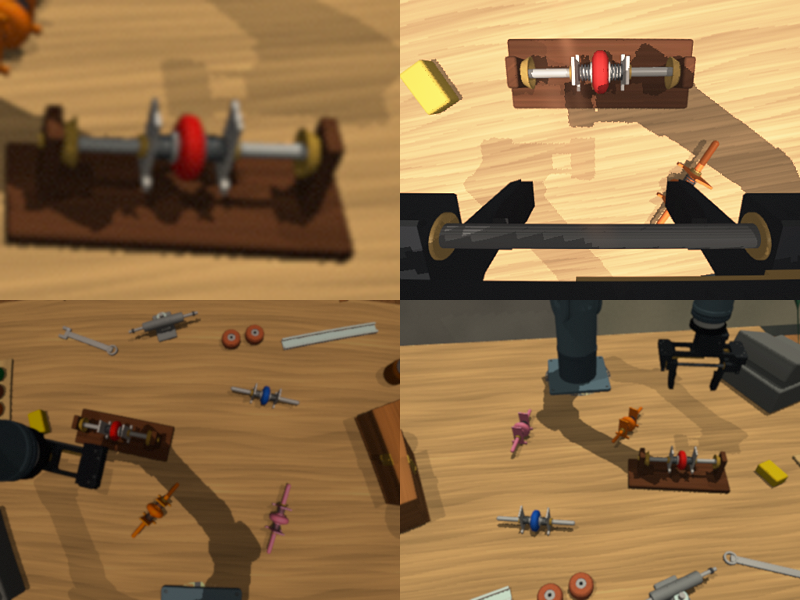

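The red spindle hangs level in both cups with its plates up. The hand is clear and the blue, orange and pink spindles are where they were. Handing in.

```bash
python3 -c "
from rig import robot
print(robot.finish_job())"
```

```text
the job is handed in; nothing more can be done
None
```

The red-wheel spindle hangs by itself in both brass cups of the stand; the blue spindle was left alone, and the job was handed in at about 10.5 s of the 40 s allowed.

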